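# Show the laptop cooler to the inspection camera

## Robot

A 6-joint arm with a two-finger parallel gripper is mounted at the origin on the work surface. World frame = base frame: x ahead of the robot, y to its left, z up, the work surface at z = 0. Lengths are in mm, angles in rad, forces in N, time in s.
With the tool pointing down it reaches from about 325 to 1000 mm from the base axis. Payload 5.1 kg.
Tool frame: the origin (TCP) lies midway between the tips of the shut fingers; the grasp point (between the pads) lies 19 mm behind it; y points along the fingers, z is the direction in which the jaws open and shut, and the axes are right-handed (so a half turn about y gives the same grasp; the last joint's range is limited). The gripper opens to 85 mm and grips with 20 to 120 N. Pads are 22 mm wide; open, the fingers measure 114 mm over their backs; the gripper's body (76 mm by 85 mm) begins 54 mm behind the grasp point. The pads swing forward as they close: fully open they stand 13 mm farther back than shut.
Start: joints at [1.079, 0.124, 1.65, -0, 1.367, -0.083], TCP at [258.399, 596.418, 231.322] pointing down, gripper open.
Joint ranges: [-2.61, 2.61], [-1.02, 2.33], [0.03, 2.71], [-1.35, 4.49], [0.32, 2.68], [-2.91, 2.91]. Speed limits (rad/s): [2.57, 2.57, 3.14, 3.14, 3.14, 3.14].

## Interface

Orientations are given as a unit quaternion [w, x, y, z].
In Python, from bench import * gives the robot as it stands.
- The arm moves only by the shell command python3 -m crank 'ROWS' [FORCE]. ROWS is JSON, a list of rows, each an object with "fingers": the gripper's target within -1 to 1 (fully open at 1, half-way at 0, shut at -1); "travel": the shift along the tool's x, y, z in cm, a list of three; "rot": the turn, a rotation vector about the tool's x, y, z in rad, a list of three. In form: [{"fingers": fingers, "travel": [x, y, z], "rot": [ax, ay, az]}, ...]. A call has 1 to 5 rows; each row is the pose to reach, as a shift and turn from the pose commanded when the call began, along the tool's axes at that moment; what a row does not reach only later rows make up. A row lasts 1/12 s, in which the tool goes at most 41.7 mm and 7.16 degrees, less where a joint would pass 70% of its speed; a pose out of reach is approached as far as the arm can. A call with a gripper value outside its range is refused whole. The fingers move at their own pace and stop on an object; FORCE is the grip in N (left out, the last holds). Time passes only in rows, so rows that repeat a pose let the fingers close. It gives the time, the measured TCP pose, the force and the opening at its end, in the units of the state.
- get_obs(): the state, without advancing time (a new reading comes with each control period).
- grab_frame(name): name is "side" or "top" or "wrist"; returns a dict with "pixels" (420x560x3 uint8, red, green, blue), "fx", "fy", "cx", "cy" (pixels), "world_from_camera" (4x4, takes a point from camera to world coordinates). Camera axes: x right, y down, z forward; pixel columns grow to the right and rows downward; lengths in mm; the calibration is good to about 2 mm. A picture is of the moment at which its call begins. There is no depth.
- finish_job(): hands the job in, once; it reports no verdict.
Trained networks look in a picture, given as the dict that the camera call returned (one of the last four; its "shot" number tells which), for a name from the list of things; names that differ only in an ending like _2 or _b are one class to them, and where a whole thing is asked for, a point or a joint stands for the part that bears it (a point fixed in the world has none). Each returns a list of dicts, best first, with "score" (0 to 1); they miss things now and then, are a little off and sometimes report something else, mostly with a low value. They report only what shows in the picture. A call takes as long as a camera call. They do not tell look-alikes from the thing itself.
- masks_of(query, picture): "region" (420x560 bool, what is visible of it) and "point" ([column, row] in pixels, amid what is visible of it).
The state is a dict: "t": time; "qpos": joint angles; "joint_velocities": joint speeds; "joint_efforts": joint torques, N m; "tcp_pos": TCP position; "ee_rot": TCP orientation; "wrist_force": force on the tool from outside, world axes, zero at the start; "torque": the same for the moment, N m; "finger_gap": finger opening in mm.
Only numpy, scipy, OpenCV 4.12 (cv2) and the standard library are available. Lean on these libraries where they do the work, as an engineer would, in place of code of your own. Each camera call takes 0.05 s, during which the arm holds its last target. There are 200 camera calls.

## Task

Take the finned cooler out of the opened laptop and hold it in the air in front of the inspection camera so that the lens looks squarely into its fin openings: the open fin face 100 mm in front of the lens, centred on the line of sight and tilted to match the camera, right way up, with the contact plate on the far side from the lens. Finish still holding it there, steady, with only the gripper carrying it. Leave the camera, the fan and the other things on the bench undisturbed.

Things in the scene. Friction and masses are not known exactly. Their poses are not given: they have to be found in the camera images.
- laptop: opened laptop base 245 (x) x 360 (y) mm in a black tray 300 x 440 mm, all fixed. Origin: on the bench under the tray's centre; z up, +x to the laptop's rear edge. Inner floor 18 mm above the bench, 4 mm side walls up to 40 mm; battery 75 x 270 mm, top at 27 mm, at x = -75 mm. Two bays at about x = 75, y = +-95 mm: the cooler lies in one, the fan in the other (either way round)
- cooler: loose cooler, 0.08 to 0.17 kg, on the laptop's inner floor: aluminium fin stack 30 (x) x 50 (y) x 26 (z) mm, gripped across its 50 mm; behind it on low heat pipes a copper plate 40 x 40 x 4 mm centred at x = -60 mm. Origin: centre of the fin stack's underside. z up, +x out of the open fin face to be shown; it starts within 0.1 rad of the laptop's +x. Weight centred 20-30 mm behind it
- fin_face (a point): centre of the cooler's open fin face (50 x 26 mm), at (15, 0, 13) mm in the cooler's frame, with the cooler's axes
- plate (a point): centre of the top of the cooler's copper contact plate, at (-60, 0, 4) mm in the cooler's frame, with the cooler's axes
- lens (a point): centre of the lens front of the inspection camera (white cylinder, 42 mm across, 50 long, black 32 mm lens barrel) on a column. It looks along this point's -x, roughly to the robot, 0.2 to 0.55 rad down; y level, z camera's up. Height 0.21 to 0.30 m. Held by friction only. Well presented, the cooler's axes are parallel to these, same directions, and fin_face is at (-100, 0, 0) mm here
- stand: the camera's fixed stand: round foot 100 mm across, 12 mm thick, and 18 mm column 380 mm tall, both centred at (85, 0) mm in its frame. Origin: on the bench, about below the lens; the camera looks towards its -x
- fan: blower fan, flat black square 66 x 66 x 14 mm with a round rotor on top, loose in the laptop's other bay; a bystander. Origin: centre of its underside
- screwdriver: screwdriver 180 mm long lying on the bench at the right side (-y); a bystander
- meter: yellow handheld multimeter 150 x 78 x 42 mm lying on the bench at the left side (+y); a bystander. Origin: centre of its underside
- can: spray can 52 mm across, 170 mm tall, standing on the bench at the left (+y); a bystander. Origin: centre of its underside
Mind the look-alikes: they are no part of the job. What is shaped like the cooler but yellow is not meant.

How it is judged (in metres and radians):
On the way:
1. the cooler is lifted clear of the laptop in the gripper (height (world z) of cooler above 0.06 m and contact force between cooler and the fingers above 1 N and contact force between cooler and laptop below 0.1 N), for 0.2 s.
At the end, for the whole second after the job is handed in: Gripper alone holds the cooler still: fin face 100 +- 18 mm before the lens, within 15 mm of its axis each way, square and level with the camera within 0.18 rad, right way up, plate on the far side, over 70 mm above the bench; fan moved under 15 mm, lens 6, other bystanders 20 (x of fin_face in the frame of lens between -0.118 and -0.082 m and y of fin_face in the frame of lens between -0.015 and 0.015 m and z of fin_face in the frame of lens between -0.015 and 0.015 m and angle between the x axis of cooler and the x axis of lens, either way round below 0.18 rad and angle between the y axis of cooler and the y axis of lens, either way round below 0.18 rad and x of plate in the frame of lens below -0.14 m and angle between cooler's own z axis and vertical below 1 rad and height (world z) of plate above 0.07 m and contact force between cooler and the fingers above 1 N and contact force between cooler and laptop below 0.1 N and contact force between cooler and stand below 0.1 N and linear speed of cooler below 0.02 m/s and angular speed of cooler below 0.15 rad/s and distance of fan from where it was at the start of the episode below 0.015 m and distance of lens from where it was at the start of the episode below 0.006 m and distance of each of screwdriver, meter, can from where it was at the start of the episode below 0.02 m); the arm keeps its last pose, push and grip.
It fails at once if the camera is knocked out of place (distance of lens from where it was at the start of the episode above 0.006 m).
It fails at once if the fan is displaced (distance of fan from where it was at the start of the episode above 0.015 m).
It fails at once if the screwdriver, meter or can is displaced (distance of any of screwdriver, meter, can from where it was at the start of the episode above 0.02 m).
It also fails if it takes over 34 s, if anything falls off the work surface, if the arm or the gripper's body presses on something with over 40 N, if the wrist force passes 120 N, or if a joint passes its speed limit or range.

## Working session

There is one attempt and no reset: what is moved stays moved. The work goes in short steps, Python scripts to look and compute and a shell command to move; the robot and the scene stay as the last step left them, time stands still between calls to the robot, and variables do not carry over. Pictures are saved under pics/ and viewed, about 8 in all and at most 12, crops included, and the job is handed in when it is done.

```bash
ls; mkdir -p pics; python3 - <<'E'
from bench import *
import cv2,numpy as np
o=get_obs();print(o['t'],o['tcp_pos'],o['ee_rot'],o['finger_gap'])
ims=[]
for n in ("side","top"):
    f=grab_frame(n);print(n,f['fx'],f['cx'],f['cy'],np.round(f['world_from_camera'],3).tolist())
    im=f['pixels'][:,:,::-1].copy()
    cv2.imwrite(f'pics/{n}0.png',im)
    for q in ("cooler","fan","lens","stand","laptop","meter","can","screwdriver"):
        try:
            for d in masks_of(q,f)[:3]:
                print(n,q,round(d['score'],2),np.round(d['point']),int(d['region'].sum()))
        except Exception as e: print(q,e)
E
```

```text
pics
0.0 [258.11419044 595.89419604 230.06304558] [-0.69168114  0.69308941 -0.14375397  0.14331456] 85.68862064800092
side 418.3141819753726 283.30207622407954 212.48987756536084 [[0.988, -0.112, 0.108, 385.857], [-0.155, -0.634, 0.757, -973.586], [-0.017, -0.765, -0.644, 1026.851], [0.0, 0.0, 0.0, 1.0]]
side cooler 0.8 [332. 263.] 296
side cooler 0.67 [312. 201.] 253
side cooler 0.63 [274. 238.] 273
side fan 0.82 [275. 280.] 387
side lens 0.48 [347. 173.] 216
side stand 0.73 [249. 391.] 502
side stand 0.6 [364. 184.] 1315
side stand 0.2 [272. 281.] 396
side laptop 0.97 [247. 266.] 6984
side laptop 0.58 [274. 282.] 363
side meter 0.7 [230. 180.] 605
side can 0.85 [296. 154.] 518
side screwdriver 0.58 [248. 388.] 474
top 491.11747951479657 280.13416270391684 196.96576401237382 [[-0.04, -0.975, 0.221, 240.896], [-0.999, 0.04, -0.005, 44.825], [-0.004, -0.221, -0.975, 1547.701], [0.0, 0.0, 0.0, 1.0]]
top cooler 0.77 [307. 171.] 325
top cooler 0.76 [185. 224.] 379
top cooler 0.63 [212. 168.] 351
top fan 0.7 [333. 229.] 453
top fan 0.7 [272. 231.] 485
top fan 0.41 [246. 121.] 344
top lens 0.59 [251. 121.] 330
top stand 0.67 [258. 123.] 1210
top laptop 0.71 [298. 252.] 9654
top meter 0.65 [143. 274.] 1274
top can 0.89 [132. 176.] 593
top screwdriver 0.56 [441. 260.] 234
```

```bash
python3 - <<'E'
import cv2
a=cv2.imread('pics/top0.png')[90:330,100:470];cv2.imwrite('pics/t1.png',cv2.resize(a,None,fx=2.1,fy=2.1,interpolation=cv2.INTER_CUBIC))
a=cv2.imread('pics/side0.png')[100:330,150:420];cv2.imwrite('pics/s1.png',cv2.resize(a,None,fx=2.6,fy=2.6,interpolation=cv2.INTER_CUBIC))
E
```

```text
(no output)
```

View pics/t1.png

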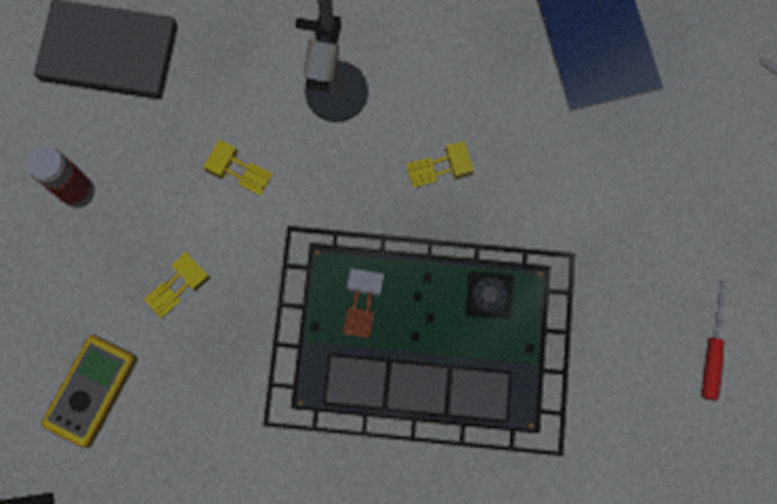

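View pics/s1.png

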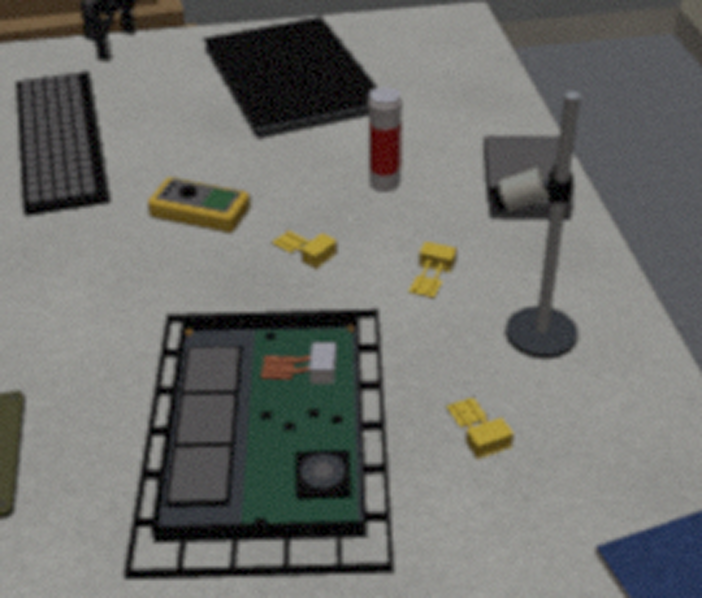

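The top view shows four cooler-shaped things. Three are yellow decoys at top px (212,168), (307,171) and (185,224). The silver-and-copper one in the laptop is at (274,224) for the fins and (271,243) for the plate, so it is the real cooler. The fan is at (333,230), and the camera barrel tip is near (251,130) in top and (343,177) in side.

```bash
cat > h.py <<'E'
from bench import *
import numpy as np,cv2
from scipy.spatial.transform import Rotation as R
def ray(f,p):
    T=f['world_from_camera'];d=T[:3,:3]@np.array([(p[0]-f['cx'])/f['fx'],(p[1]-f['cy'])/f['fy'],1]);return T[:3,3],d/np.linalg.norm(d)
def onz(f,p,z):
    o,d=ray(f,p);return o+d*(z-o[2])/d[2]
def tri(obs):
    A=np.zeros((3,3));b=np.zeros(3);L=[]
    for f,p in obs:
        o,d=ray(f,p);P=np.eye(3)-np.outer(d,d);A+=P;b+=P@o;L.append((o,d))
    x=np.linalg.solve(A,b);return x,[np.linalg.norm(np.cross(x-o,d)) for o,d in L]
def proj(f,X):
    T=f['world_from_camera'];c=(np.atleast_2d(X)-T[:3,3])@T[:3,:3];return np.c_[f['fx']*c[:,0]/c[:,2]+f['cx'],f['fy']*c[:,1]/c[:,2]+f['cy']]
def pose(o=None):
    o=o or get_obs();q=o['ee_rot'];return np.array(o['tcp_pos']),R.from_quat([q[1],q[2],q[3],q[0]])
def go(tp,tR):
    "shift (cm) and rotvec in tool axes to target"
    p,r=pose();return np.round(r.inv().apply(np.array(tp)-p)/10,2),np.round((r.inv()*tR).as_rotvec(),3)
E
python3 - <<'E'
from h import *
t=grab_frame('top');s=grab_frame('side')
T=lambda x,y:(100+x/2.1,90+y/2.1); S=lambda x,y:(150+x/2.6,100+y/2.6)
pr=lambda n,v:print(n,np.round(v,1))
pr('fin',onz(t,T(366,280),44));pr('plate',onz(t,T(359,322),22))
pr('finS',onz(s,S(323,356),44))
for c in [(290,228),(574,254),(562,454),(266,425)]: pr('tray',onz(t,T(*c),40))
pr('foot',onz(t,T(337,92),12)); pr('footS',onz(s,S(542,331),12))
pr('coltopS',ray(s,S(572,95))[1])
print('lens',tri([(t,T(317,85)),(s,S(503,198))]))
print('wb',tri([(t,T(322,60)),(s,S(522,190))]))
pr('can',onz(t,T(75,190),0));pr('meter',onz(t,T(90,390),42))
p,r=pose();print(r.as_matrix().round(2))
E
```

```text
fin [497.9  59.2  44. ]
plate [438.9  72.2  22. ]
finS [499.5  59.7  44. ]
tray [582.  170.1  40. ]
tray [ 525.1 -251.5   40. ]
tray [ 236.  -210.6   40. ]
tray [293.6 210.7  40. ]
foot [804.5  93.9  12. ]
footS [808.9  90.8  12. ]
coltopS [ 0.3  0.8 -0.5]
lens (array([739.74548495, 113.68639544, 227.78067352]), [np.float64(3.1375421777345793), np.float64(3.137542177734399)])
wb (array([764.51443352, 105.28206934, 244.42141468]), [np.float64(0.8330935709848616), np.float64(0.8330935709848774)])
can [665.2 505.8   0. ]
meter [353.4 464.1  42. ]
[[ 0.92  0.    0.4 ]
 [-0.4   0.    0.92]
 [ 0.   -1.    0.  ]]
```

```bash
python3 - <<'E'
from h import *
f=grab_frame('wrist');p,r=pose();T=f['world_from_camera']
print(f['fx'],r.inv().apply(T[:3,3]-p).round(1));print((r.as_matrix().T@T[:3,:3]).round(2))
y=R.from_matrix(np.array([[1,0,0],[0,0,1],[0,-1,0]]).astype(float))
tR=R.from_euler('z',-.2)*y
print(go([480,60,200],tR))
E
```

```text
299.59222605465504 [ -67.1 -143.1    0.3]
[[ 0.    0.96  0.26]
 [ 0.   -0.26  0.96]
 [ 1.   -0.   -0.  ]]
(array([ 41.66,   3.13, -40.42]), array([-0.   , -0.209,  0.   ]))
```

```bash

python3 -m crank '[{"fingers":1,"travel":[2.8,0.2,-2.7],"rot":[0,0,0]},{"fingers":1,"travel":[5.6,0.4,-5.4],"rot":[0,0,0]},{"fingers":1,"travel":[8.4,0.6,-8.1],"rot":[0,0,0]},{"fingers":1,"travel":[11.2,0.8,-10.8],"rot":[0,0,0]},{"fingers":1,"travel":[14,1,-13.5],"rot":[0,0,0]}]'
python3 -m crank '[{"fingers":1,"travel":[2.8,0.2,-2.7],"rot":[0,0,0]},{"fingers":1,"travel":[5.6,0.4,-5.4],"rot":[0,0,0]},{"fingers":1,"travel":[8.4,0.6,-8.1],"rot":[0,0,0]},{"fingers":1,"travel":[11.2,0.8,-10.8],"rot":[0,0,0]},{"fingers":1,"travel":[14,1,-13.5],"rot":[0,0,0]}]'
python3 -m crank '[{"fingers":1,"travel":[2.8,0.2,-2.7],"rot":[0,-0.05,0]},{"fingers":1,"travel":[5.6,0.4,-5.4],"rot":[0,-0.1,0]},{"fingers":1,"travel":[8.4,0.6,-8.1],"rot":[0,-0.15,0]},{"fingers":1,"travel":[11.2,0.8,-10.8],"rot":[0,-0.2,0]},{"fingers":1,"travel":[14,1,-13.5],"rot":[0,-0.21,0]}]'
python3 -m crank '[{"fingers":1,"travel":[0,0,0],"rot":[0,0,0]},{"fingers":1,"travel":[0,0,0],"rot":[0,0,0]}]'
python3 - <<'E'
from h import *
f=grab_frame('wrist');p,r=pose();print(p.round(1),r.as_matrix().round(3))
print('fin',proj(f,[498,59,44]).round(),'plate',proj(f,[438.9,72.2,22]).round())
im=f['pixels'][:,:,::-1].copy()
for q in ("cooler","fan"):
    for d in masks_of(q,f)[:3]: print(q,round(d['score'],2),d['point'],d['region'].sum())
cv2.imwrite('pics/w1.png',im)
E
```

```text
t: 1.47
tcp_pos: [333.5, 415.3, 221.3]
ee_rot: [0.693, -0.692, 0.143, -0.143]
wrist_force: [0.7, -0.0, 1.3]
finger_gap: 85.4
t: 1.88
tcp_pos: [408.3, 235.7, 211.6]
ee_rot: [0.693, -0.692, 0.143, -0.144]
wrist_force: [0.4, -0.1, -0.5]
finger_gap: 85.6
t: 2.3
tcp_pos: [483.2, 55.9, 201.7]
ee_rot: [0.704, -0.704, 0.069, -0.07]
wrist_force: [1.0, 0.3, -0.9]
finger_gap: 85.7
t: 2.47
tcp_pos: [483.2, 56.0, 201.3]
ee_rot: [0.704, -0.703, 0.072, -0.072]
wrist_force: [0.5, 0.5, 0.5]
finger_gap: 85.5
[482.9  57.2 201.3] [[ 0.98 -0.    0.2 ]
 [-0.2   0.    0.98]
 [-0.   -1.    0.  ]]
fin [[285. 211.]] plate [[286. 150.]]
cooler 0.84 [535.0, 171.1] 2898
cooler 0.65 [291.2, 188.7] 3190
cooler 0.61 [232.4, 339.1] 1230
```

View pics/w1.png

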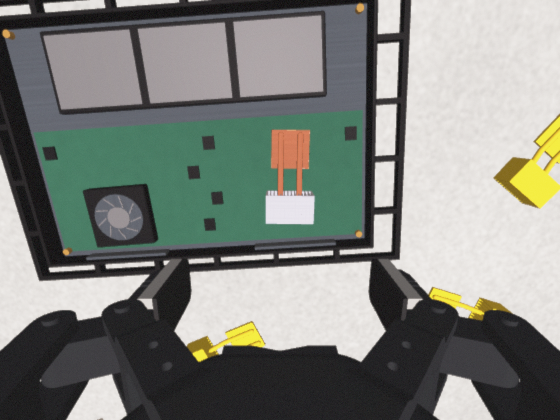

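The wrist view shows the silver fins at (290,209) and the copper plate at (290,149), nearly aligned with the tool. The fan is at (119,217).

```bash
python3 - <<'E'
from h import *
f=grab_frame('wrist');im=f['pixels'].astype(int)[120:235,255:330]
w=(im.min(2)>150)&(np.ptp(im,axis=2)<40)
c=(im[:,:,0]>120)&(im[:,:,2]<110)&(im[:,:,0]-im[:,:,1]>50)
def mar(m,z):
    n,l,s,_=cv2.connectedComponentsWithStats(m.astype(np.uint8));k=1+s[1:,4].argmax()
    y,x=np.nonzero(l==k);P=np.c_[x+255,y+120].astype(np.float32)
    W=np.array([onz(f,p,z)[:2] for p in P]).astype(np.float32);r=cv2.minAreaRect(W);return s[k],P.min(0),P.max(0),r
print(mar(w,44));
a=mar(c,22);print(a)
n,l,s,_=cv2.connectedComponentsWithStats(c.astype(np.uint8));k=1+s[1:,4].argmax()
m=l==k;m[51:]=0
print(mar(m,22))
y,x=np.nonzero(w);print([onz(f,(255+q,120+v),44).round(1) for q,v in [(x.min(),y[x==x.min()].mean()),(x.max(),y[x==x.max()].mean())]])
cv2.imwrite('pics/c1.png',cv2.resize(f['pixels'][115:240,250:335,::-1],None,fx=5,fy=5,interpolation=cv2.INTER_CUBIC))
E
```

```text
(array([   8,   72,   49,   34, 1504], dtype=int32), array([263., 192.], dtype=float32), array([311., 225.], dtype=float32), ((495.115478515625, 64.17920684814453), (50.077842712402344, 35.28184509277344), 77.77056121826172))
(array([  14,   11,   39,   65, 1657], dtype=int32), array([269., 131.], dtype=float32), array([307., 195.], dtype=float32), ((452.6305847167969, 73.18385314941406), (39.45621871948242, 68.37629699707031), 77.19111633300781))
(array([  14,   11,   39,   40, 1419], dtype=int32), array([269., 131.], dtype=float32), array([307., 170.], dtype=float32), ((439.2433166503906, 76.29816436767578), (39.930721282958984, 40.43589782714844), 78.60665893554688))
[array([491.8,  39.3,  44. ]), array([497.9,  88.7,  44. ])]
```

View pics/c1.png

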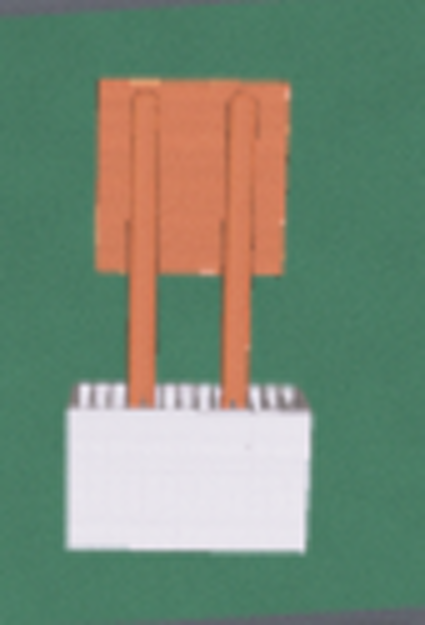

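```bash
python3 - <<'E'
from h import *
f=grab_frame('wrist')
c=onz(f,(287.4,210.8),44);pl=onz(f,(288.5,150.6),22);print(c,pl, np.arctan2(*(c-pl)[[1,0]]), np.linalg.norm((c-pl)[:2]))
Y=R.from_matrix(np.array([[1,0,0],[0,0,1],[0,-1,0]]).astype(float));tR=R.from_euler('z',-.213)*Y
g=c+R.from_euler('z',-.213).apply([-3,0,0])
print(pose()[0],go([g[0],g[1],60],tR),go([g[0],g[1],17],tR))
E
```

```text
[497.61726533  64.22638615  44.        ] [439.11020836  77.29177139  22.        ] -0.21970813339390488 59.94814430793122
[482.48456293  58.97206106 201.40509353] (array([ 1.08, 14.14,  0.81]), array([-0.   ,  0.016,  0.   ])) (array([ 1.08, 18.44,  0.81]), array([-0.   ,  0.016,  0.   ]))
```

```bash
python3 - <<'E'
from h import *
Y=R.from_matrix(np.array([[1,0,0],[0,0,1],[0,-1,0]]).astype(float));tR=R.from_euler('z',-.2)*R.from_euler('y',-.8)*Y
print(tR.as_matrix().round(2),go([600,120,200],tR))
E
```

```text
[[ 0.68  0.7   0.2 ]
 [-0.14 -0.14  0.98]
 [ 0.72 -0.7   0.  ]] (array([10.33,  0.14,  8.28]), array([-0.001,  0.003, -0.8  ]))
```

```bash

python3 -m crank '[{"fingers":1,"travel":[2,0,1.6],"rot":[0,0,-0.12]},{"fingers":1,"travel":[4,0,3.2],"rot":[0,0,-0.24]},{"fingers":1,"travel":[6,0,5],"rot":[0,0,-0.36]},{"fingers":1,"travel":[8,0,6.6],"rot":[0,0,-0.48]},{"fingers":1,"travel":[10.3,0,8.3],"rot":[0,0,-0.6]}]'
python3 -m crank '[{"fingers":1,"travel":[0,0,0],"rot":[0,0,-0.1]},{"fingers":1,"travel":[0,0,0],"rot":[0,0,-0.2]},{"fingers":1,"travel":[0,0,0],"rot":[0,0,-0.2]},{"fingers":1,"travel":[0,0,0],"rot":[0,0,-0.2]}]'
python3 - <<'E'
from h import *
f=grab_frame('wrist');p,r=pose();print(p.round(1),r.as_matrix().round(3))
print('lens',proj(f,[740,114,228]).round(),'foot',proj(f,[806,92,12]).round())
for d in masks_of("lens",f)[:3]: print(round(d['score'],2),d['point'],d['region'].sum())
cv2.imwrite('pics/w2.png',f['pixels'][:,:,::-1])
import pickle;pickle.dump(f,open('w2.pkl','wb'))
E
```

```text
t: 3.13
tcp_pos: [600.8, 121.4, 203.1]
ee_rot: [-0.652, 0.691, 0.145, 0.277]
wrist_force: [1.0, -2.4, -0.1]
finger_gap: 85.5
t: 3.47
tcp_pos: [598.5, 120.1, 199.7]
ee_rot: [-0.622, 0.676, 0.209, 0.336]
wrist_force: [-0.5, -0.1, 0.6]
finger_gap: 85.2
[599.9 119.9 201.7] [[ 0.684  0.702  0.196]
 [-0.137 -0.14   0.981]
 [ 0.716 -0.698  0.   ]]
lens [[304. 348.]] foot [[289. 187.]]
```

View pics/w2.png

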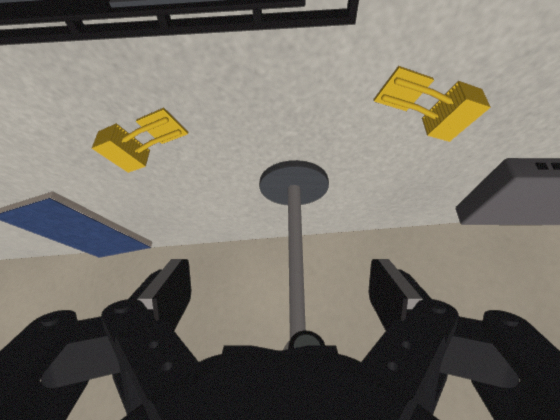

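The wrist image is inverted: the column runs from the foot at (294,182) down to the lens, which is just hidden behind the gripper at about (307,340). I'll pitch further and rise.

```bash

python3 -m crank '[{"fingers":1,"travel":[2.2,-2.2,0],"rot":[0,0,-0.1]},{"fingers":1,"travel":[5,-5,0],"rot":[0,0,-0.2]},{"fingers":1,"travel":[5,-5,0],"rot":[0,0,-0.3]},{"fingers":1,"travel":[5,-5,0],"rot":[0,0,-0.3]},{"fingers":1,"travel":[5,-5,0],"rot":[0,0,-0.3]}]'
python3 - <<'E'
from h import *
f=grab_frame('wrist');p,r=pose();print(p.round(1),r.as_matrix().round(3))
print('lens',proj(f,[740,114,228]).round(),'foot',proj(f,[806,92,12]).round(),f['world_from_camera'][:3,3])
for d in masks_of("lens",f)[:3]: print(round(d['score'],2),d['point'],d['region'].sum())
cv2.imwrite('pics/w3.png',cv2.resize(f['pixels'][100:300,180:400,::-1],None,fx=3,fy=3,interpolation=cv2.INTER_CUBIC))
import pickle;pickle.dump(f,open('w3.pkl','wb'))
E
```

```text
t: 3.98
tcp_pos: [599.3, 118.9, 272.8]
ee_rot: [-0.563, 0.636, 0.308, 0.428]
wrist_force: [-0.1, -0.1, -2.1]
finger_gap: 85.3
[599.5 118.8 272.9] [[ 0.445  0.873  0.198]
 [-0.09  -0.177  0.98 ]
 [ 0.891 -0.454  0.   ]]
lens [[303. 223.]] foot [[290.  76.]] [444.97668769 150.32336131 278.03771661]
0.65 [302.9, 239.4] 2078
```

View pics/w3.png

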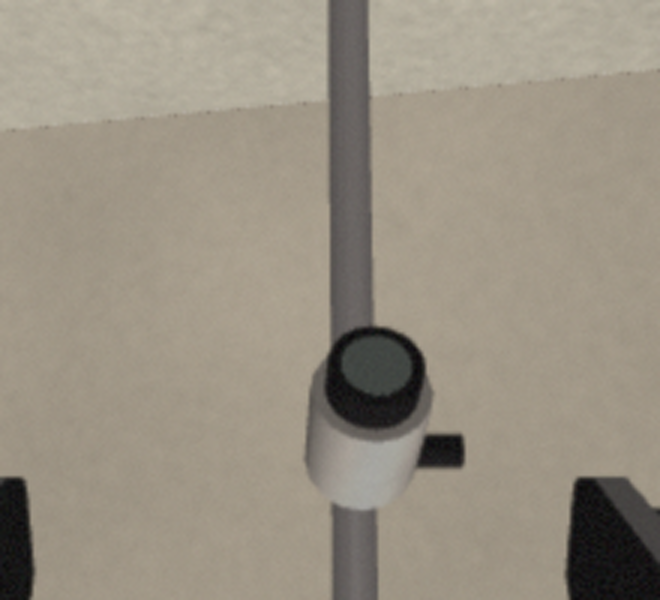

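Wrist crop: the lens front is at full px (305.7,221.3), and the white body extends behind it down to crop (360,508). Next is one zoom of the same camera from the top and side views for the fit.

```bash
python3 - <<'E'
import cv2,numpy as np
t=cv2.imread('pics/top0.png')[90:150,235:285];s=cv2.imread('pics/side0.png')[140:200,330:380]
cv2.imwrite('pics/ts.png',np.hstack([cv2.resize(a,None,fx=7.6,fy=7.6,interpolation=cv2.INTER_CUBIC) for a in (t,s)]))
E
```

```text
(no output)
```

View pics/ts.png

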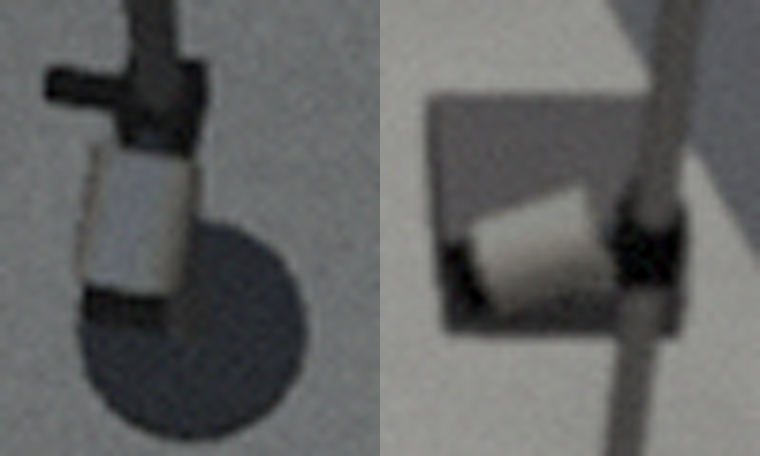

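```bash
cat > fit.py <<'E'
from h import *
import pickle
from scipy.optimize import least_squares
w=pickle.load(open('w3.pkl','rb'));t=grab_frame('top');s=grab_frame('side')
a=np.linspace(0,2*np.pi,90)
def circ(r):return np.c_[0*a,r*np.cos(a),r*np.sin(a)]
def model(p):
    Rl=R.from_euler('z',p[3])*R.from_euler('y',-p[4])   # x of lens: pointing up-away
    L=np.array(p[:3]);b=p[5]
    bar=np.r_[circ(16),circ(16)+[b,0,0]];cyl=np.r_[circ(21)+[b,0,0],circ(21)+[b+50,0,0]]
    return L+Rl.apply(bar),L+Rl.apply(cyl),L+Rl.apply(circ(16)),Rl
W=lambda x,y:(180+x/3,100+y/3);T=lambda x,y:(235+x/7.6,90+y/7.6);S=lambda x,y:(330+(x-380)/7.6,140+y/7.6)
sp=[ (w,0,(-1,0),W(326,0),1),(w,0,(1,0),W(425,0),1),(w,0,(0,-1),W(0,326),1),(w,0,(0,1),W(0,428),1),
 (w,1,(-1,0),W(306,0),1),(w,1,(1,0),W(432,0),1),(w,1,(0,1),W(0,508),1),
 (t,1,(-1,0),T(78,0),1),(t,1,(1,0),T(201,0),1),(t,1,(0,-1),T(0,143),1),(t,1,(0,1),T(0,297),1),(t,0,(0,1),T(0,332),1),
 (s,1,(-1,0),S(468,0),1),(s,1,(0,-1),S(0,184),1),(s,1,(0,1),S(0,315),1),(s,0,(-1,0),S(441,0),1)]
def res(p):
    m=model(p);o=[]
    for f,k,u,c,wt in sp:
        u=np.array(u);o.append(((proj(f,m[k])@u).max()-u@np.array(c))*wt)
    g=proj(w,model(p)[2]).mean(0)-W(377,365);return np.r_[o,g,(p[5]-15)/10]
r=least_squares(res,[740,112,230,-.33,.4,15],loss='soft_l1')
print(r.x.round(3));print(res(r.x).round(1))
J=r.jac;print(np.sqrt(np.diag(np.linalg.inv(J.T@J))).round(2))
np.save('lens.npy',r.x)
E
python3 fit.py
```

```text
[ 7.31134e+02  1.17615e+02  2.28335e+02 -2.32000e-01  4.15000e-01
  1.33530e+01]
[ 0.6 -0.   0.4  0.1  0.6  0.7 -0.2  2.2 -0.8  0.2 -0.2 -0.4  0.2  0.4
 -0.6 -0.  -0.3  0.1 -0.2]
[1.9  0.65 0.77 0.03 0.03 1.71]
```

```bash
cat > fit2.py <<'E'
from fit import *
w2=pickle.load(open('w2.pkl','rb'))
print('foot w2',onz(w2,(294.5,182.5),12),'top',onz(t,T(193,330),12),'lensaxis')
def res2(p):
    m=model(p);o=list(res(p))
    for u,c in [((-1,-1),T(97,143)),((1,-1),T(201,155)),((1,1),T(187,297)),((-1,1),T(78,285))]:
        u=np.array(u)/2**.5;o.append((proj(t,m[1])@u).max()-u@np.array(c))
    q=proj(w,m[1][90:])
    o+=[q[:,0].max()-W(413,0)[0],q[:,0].min()-W(306,0)[0]]
    return np.array(o)
r=least_squares(res2,r.x,loss='soft_l1');print(r.x.round(3));print(res2(r.x).round(1))
J=r.jac;print(np.sqrt(np.diag(np.linalg.inv(J.T@J))).round(2))
c=np.cos(r.x[3]),np.sin(r.x[3]);print('col',r.x[0]+85*c[0],r.x[1]+85*c[1])
for pt in [(349,0),(353,300),(355,540)]:
    o,d=ray(w,W(*pt)); k=(808-o[0])/d[0]; print('column at',o+k*d)
np.save('lens.npy',r.x)
E
python3 fit2.py
```

```text
[ 7.31134e+02  1.17615e+02  2.28335e+02 -2.32000e-01  4.15000e-01
  1.33530e+01]
[ 0.6 -0.   0.4  0.1  0.6  0.7 -0.2  2.2 -0.8  0.2 -0.2 -0.4  0.2  0.4
 -0.6 -0.  -0.3  0.1 -0.2]
[1.9  0.65 0.77 0.03 0.03 1.71]
foot w2 [795.94308321 101.8362707   12.        ] top [805.82330523  94.16862943  12.        ] lensaxis
[ 7.31123e+02  1.17525e+02  2.28318e+02 -2.33000e-01  4.13000e-01
  1.34480e+01]
[ 0.8 -0.1  0.5  0.1  0.8  0.6 -0.2  2.2 -0.8  0.3 -0.2 -0.4  0.1  0.3
 -0.6 -0.  -0.4  0.1 -0.2  1.5 -1.1 -1.5  0.7  0.2 -0.8]
[1.87 0.65 0.76 0.02 0.03 1.68]
col 813.822842422253 97.88582732620657
column at [808.          99.66052489  48.20576694]
column at [808.          99.81108759 187.21773642]
column at [808.          99.43710401 285.3323584 ]
```

Fit: lens at about (731,117.5,228), yaw -0.235, pitch 0.413, and the column line seen by the wrist camera agrees. Now the grasp.

```bash
python3 - <<'E'
from h import *
Y=R.from_matrix(np.array([[1,0,0],[0,0,1],[0,-1,0]]).astype(float));tR=R.from_euler('z',-.213)*Y
print(go([495,65,120],tR))
E
```

```text
(array([-17.8 ,  -1.27,  -7.36]), array([-0.008,  0.012,  1.1  ]))
```

```bash

python3 -m crank '[{"fingers":1,"travel":[-3.5,-0.3,-1.5],"rot":[0,0,0.12]},{"fingers":1,"travel":[-7,-0.5,-3],"rot":[0,0,0.24]},{"fingers":1,"travel":[-10.5,-0.8,-4.4],"rot":[0,0,0.36]},{"fingers":1,"travel":[-14,-1,-5.8],"rot":[0,0,0.48]},{"fingers":1,"travel":[-17.8,-1.3,-7.4],"rot":[0,0,0.6]}]'
python3 -m crank '[{"fingers":1,"travel":[0,0,0],"rot":[0,0,0.12]},{"fingers":1,"travel":[0,0,0],"rot":[0,0,0.24]},{"fingers":1,"travel":[0,0,0],"rot":[0,0,0.36]},{"fingers":1,"travel":[0,0,0],"rot":[-0.008,0.012,0.5]},{"fingers":1,"travel":[0,0,0],"rot":[-0.008,0.012,0.5]}]'
python3 - <<'E'
from h import *
Y=R.from_matrix(np.array([[1,0,0],[0,0,1],[0,-1,0]]).astype(float));tR=R.from_euler('z',-.213)*Y
print(pose()[0],go([495,65,60],tR),go([495,65,18],tR))
f=grab_frame('wrist');print(proj(f,np.array([[497.6,64.2,44]])).round(1))
im=f['pixels'].astype(int)
w=((im.min(2)>150)&(np.ptp(im,axis=2)<40)).astype(np.uint8)
n,l,s,c=cv2.connectedComponentsWithStats(w)
for k in range(1,n):
    if 1000<s[k,4]<9000: print(s[k],c[k])
E
```

```text
t: 4.7
tcp_pos: [507.2, 71.9, 139.2]
ee_rot: [-0.653, 0.693, 0.138, 0.272]
wrist_force: [0.1, -1.4, -0.6]
finger_gap: 85.3
t: 5.12
tcp_pos: [511.1, 70.6, 140.3]
ee_rot: [-0.698, 0.707, -0.043, 0.108]
wrist_force: [0.0, -0.2, 0.4]
finger_gap: 85.7
[511.10062351  70.64720662 140.3310077 ] (array([-2.19,  7.87, -0.87]), array([ 0.003, -0.002,  0.093])) (array([-2.58, 12.05, -0.86]), array([ 0.003, -0.002,  0.093]))
[[268.4 189.6]]
[ 100    0   85   43 2830] [145.10706714  19.90282686]
[ 192    0  117   36 3609] [248.24799113  15.23690773]
[ 383    0   30   38 1025] [396.88585366  17.87609756]
[ 380   47   29   71 1796] [393.69487751  81.57962138]
[ 377  125   27   59 1373] [389.90094683 153.64093227]
[ 236  165   64   43 2461] [267.99553027 187.48598131]
[ 334  193   66   49 1107] [383.2836495  217.60072267]
[   0  264  166   86 6554] [ 63.93973146 293.83506256]
[  67  374   60   46 1776] [ 98.77252252 401.28434685]
[ 433  375   60   45 1779] [460.40978078 401.34401349]
```

```bash

python3 -m crank '[{"fingers":1,"travel":[-1,3,-0.4],"rot":[0,0,0.09]},{"fingers":1,"travel":[-2.2,6.5,-0.9],"rot":[0.003,0,0.093]},{"fingers":1,"travel":[-2.2,7.9,-0.9],"rot":[0.003,0,0.093]},{"fingers":1,"travel":[-2.2,7.9,-0.9],"rot":[0.003,0,0.093]}]'
python3 - <<'E'
from h import *
Y=R.from_matrix(np.array([[1,0,0],[0,0,1],[0,-1,0]]).astype(float));tR=R.from_euler('z',-.213)*Y
print(pose()[0],go([495,65,16],tR))
f=grab_frame('wrist');print(proj(f,np.array([[497.6,64.2,44]])).round(1))
cv2.imwrite('pics/w4.png',f['pixels'][:,:,::-1])
E
```

```text
t: 5.5
tcp_pos: [486.5, 65.1, 52.9]
ee_rot: [-0.702, 0.704, -0.078, 0.073]
wrist_force: [-0.3, 0.5, -0.1]
finger_gap: 85.7
[486.53858581  65.1277806   52.90295204] (array([0.86, 3.68, 0.18]), array([ 0.004, -0.   , -0.007]))
[[281.9 275.4]]
```

View pics/w4.png

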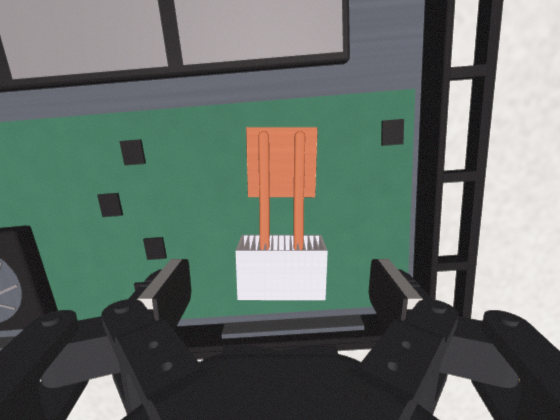

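The fins at (281,275) sit between the open fingers, exactly where predicted. Descending and gripping.

```bash

python3 -m crank '[{"fingers":1,"travel":[0.9,1,0.2],"rot":[0.004,0,-0.007]},{"fingers":1,"travel":[0.9,2,0.2],"rot":[0.004,0,-0.007]},{"fingers":1,"travel":[0.9,3,0.2],"rot":[0.004,0,-0.007]},{"fingers":1,"travel":[0.9,3.7,0.2],"rot":[0.004,0,-0.007]},{"fingers":1,"travel":[0.9,3.7,0.2],"rot":[0.004,0,-0.007]}]' 80
python3 -m crank '[{"fingers":-1,"travel":[0,0,0],"rot":[0,0,0]},{"fingers":-1,"travel":[0,0,0],"rot":[0,0,0]},{"fingers":-1,"travel":[0,0,0],"rot":[0,0,0]},{"fingers":-1,"travel":[0,0,0],"rot":[0,0,0]},{"fingers":-1,"travel":[0,0,0],"rot":[0,0,0]}]' 80
python3 -m crank '[{"fingers":-1,"travel":[0,0,0],"rot":[0,0,0]},{"fingers":-1,"travel":[0,0,0],"rot":[0,0,0]},{"fingers":-1,"travel":[0,0,0],"rot":[0,0,0]},{"fingers":-1,"travel":[0,0,0],"rot":[0,0,0]}]' 80
```

```text
t: 5.97
tcp_pos: [498.9, 65.3, 19.4]
ee_rot: [0.704, -0.703, 0.074, -0.077]
wrist_force: [0.3, -0.2, 0.2]
finger_gap: 85.3
t: 6.38
tcp_pos: [501.6, 65.2, 22.1]
ee_rot: [0.704, -0.702, 0.072, -0.079]
wrist_force: [0.6, 0.1, 4.4]
finger_gap: 48.3
t: 6.72
tcp_pos: [501.6, 65.2, 22.1]
ee_rot: [0.704, -0.702, 0.072, -0.079]
wrist_force: [0.1, 0.5, 5.7]
finger_gap: 48.0
```

```bash

python3 -m crank '[{"fingers":-1,"travel":[0,-1,0],"rot":[0,0,0]},{"fingers":-1,"travel":[0,-2.5,0],"rot":[0,0,0]},{"fingers":-1,"travel":[0,-5,0],"rot":[0,0,0]},{"fingers":-1,"travel":[0,-7.5,0],"rot":[0,0,0]},{"fingers":-1,"travel":[0,-10,0],"rot":[0,0,0]}]' 80
python3 -m crank '[{"fingers":-1,"travel":[0,-2,0],"rot":[0,0,0]},{"fingers":-1,"travel":[0,-4,0],"rot":[0,0,0]},{"fingers":-1,"travel":[0,-4,0],"rot":[0,0,0]},{"fingers":-1,"travel":[0,-4,0],"rot":[0,0,0]}]' 80
python3 - <<'E'
from h import *
f=grab_frame('wrist');p,r=pose();print(p,r.as_matrix().round(3))
cv2.imwrite('pics/w5.png',f['pixels'][:,:,::-1])
import pickle;pickle.dump((f,p,r.as_matrix()),open('w5.pkl','wb'))
E
```

```text
t: 7.13
tcp_pos: [498.6, 65.1, 121.4]
ee_rot: [0.704, -0.703, 0.073, -0.077]
wrist_force: [0.1, 0.7, -1.3]
finger_gap: 48.3
t: 7.47
tcp_pos: [499.7, 65.1, 161.7]
ee_rot: [0.704, -0.702, 0.072, -0.079]
wrist_force: [0.1, -0.2, -1.3]
finger_gap: 48.4
[498.72944013  65.06792855 160.02211428] [[ 0.977  0.007  0.212]
 [-0.212  0.001  0.977]
 [ 0.006 -1.     0.002]]
```

View pics/w5.png

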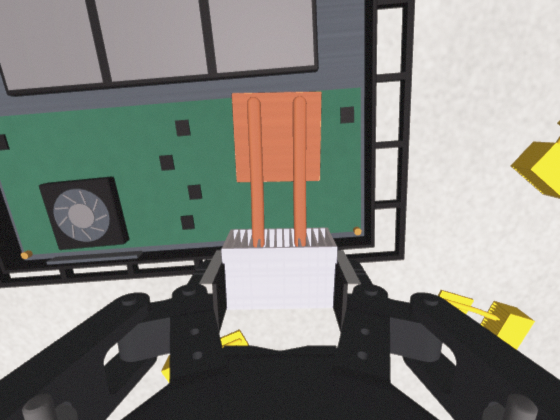

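The cooler is held with its fin top at (226–335, 250–310) and its plate at (233–321, 93–181). I'll solve its pose in the tool frame with PnP.

```bash
cat > pnp.py <<'E'
from h import *
import pickle
f,p,Rm=pickle.load(open('w5.pkl','rb'))
M=np.array([[-15,-25,26],[15,-25,26],[15,25,26],[-15,25,26],[-80,-20,4],[-80,20,4],[-40,20,4],[-40,-20,4]],float)
I=np.array([[224,250],[226,310],[335,307],[336,248],[233,93],[321,92],[320,181],[237,181]],float)
K=np.array([[f['fx'],0,f['cx']],[0,f['fy'],f['cy']],[0,0,1]])
ok,rv,tv=cv2.solvePnP(M,I,K,None)
pp=cv2.projectPoints(M,rv,tv,K,None)[0][:,0];print((pp-I).round(1).tolist())
T=f['world_from_camera'];Rc=T[:3,:3]@cv2.Rodrigues(rv)[0];c=T[:3,:3]@tv[:,0]+T[:3,3]
rel=R.from_matrix(Rm.T@Rc);off=Rm.T@(c-p)
Y=np.array([[1,0,0],[0,0,1],[0,-1,0]],float)
print('dev from nominal',(R.from_matrix(Y)*rel).as_rotvec().round(3),'cooler origin in tool',off.round(1),'world',c)
L=np.load('lens.npy');Rl=R.from_euler('z',L[3])*R.from_euler('y',-L[4])
tc=L[:3]+Rl.apply([-115,0,-13])   # cooler origin target
def tool(o,off):
    return tc-(Rl*rel.inv()).apply(off), Rl*rel.inv()
E
python3 - <<'E'
from pnp import *
print('target cooler',tc,Rl.as_matrix().round(2))
tp,tR=tool(tc,off);print('tool target',tp,go(tp,tR))
Y=R.from_matrix(np.array([[1,0,0],[0,0,1],[0,-1,0]]).astype(float))
tR2=Rl*Y; print('nominal', tc-tR2.apply(off), go(tc-tR2.apply(off),tR2))
E
```

```text
[[-1.6, -0.6], [0.6, -0.6], [-0.5, -0.2], [1.4, -0.9], [-0.9, 0.1], [1.4, 0.4], [-0.2, 0.3], [-0.3, 1.5]]
dev from nominal [-0.026  0.019  0.009] cooler origin in tool [-2.2  3.   0.1] world [496.64730141  65.63596748 156.9922293 ]
target cooler [633.73294379 140.65279331 170.22870424] [[ 0.89  0.23 -0.39]
 [-0.21  0.97  0.09]
 [ 0.4   0.    0.92]]
tool target [634.37634138 140.28704117 173.87430951] (array([11.67, -1.29, 10.23]), array([ 0.022,  0.023, -0.426]))
nominal [634.46710041 140.3681538  173.86438399] (array([11.68, -1.29, 10.24]), array([-0.006,  0.019, -0.407]))
```

```bash

python3 -m crank '[{"fingers":-1,"travel":[1.5,-0.3,1.3],"rot":[0,0,-0.08]},{"fingers":-1,"travel":[3.5,-0.6,3],"rot":[0,0,-0.16]},{"fingers":-1,"travel":[5.5,-0.8,4.8],"rot":[0,0,-0.24]},{"fingers":-1,"travel":[7.5,-1,6.6],"rot":[0,0,-0.32]},{"fingers":-1,"travel":[9.5,-1.2,8.4],"rot":[0.01,0.02,-0.4]}]' 80
python3 - <<'E'
from pnp import *
tp,tR=tool(tc,off);print('tool target',tp,go(tp,tR),pose()[0])
E
```

```text
t: 7.93
tcp_pos: [609.6, 127.6, 171.2]
ee_rot: [-0.677, 0.699, 0.062, 0.224]
wrist_force: [0.2, -0.6, -1.2]
finger_gap: 48.4
[[-1.6, -0.6], [0.6, -0.6], [-0.5, -0.2], [1.4, -0.9], [-0.9, 0.1], [1.4, 0.4], [-0.2, 0.3], [-0.3, 1.5]]
dev from nominal [-0.026  0.019  0.009] cooler origin in tool [-2.2  3.   0.1] world [496.64730141  65.63596748 156.9922293 ]
tool target [634.37634138 140.28704117 173.87430951] (array([2.05, 0.62, 1.81]), array([ 0.011,  0.005, -0.025])) [609.57114402 127.60036955 171.20419706]
```

```bash

python3 -m crank '[{"fingers":-1,"travel":[1,0.3,0.9],"rot":[0,0,-0.015]},{"fingers":-1,"travel":[2,0.5,1.8],"rot":[0,0,-0.015]},{"fingers":-1,"travel":[2,0.5,1.8],"rot":[0,0,-0.015]},{"fingers":-1,"travel":[2,0.5,1.8],"rot":[0,0,-0.015]},{"fingers":-1,"travel":[2,0.5,1.8],"rot":[0,0,-0.015]}]' 80
python3 - <<'E'
from pnp import *
tp,tR=tool(tc,off);print('left',go(tp,tR),pose()[0])
t=grab_frame('top');s=grab_frame('side');w=grab_frame('wrist')
pickle.dump((t,s,w),open('end.pkl','wb'))
a=[cv2.resize(x['pixels'][r:r+100,c:c+100,::-1],(390,390),interpolation=cv2.INTER_CUBIC) for x,r,c in ((t,90,205),(s,140,275))]
cv2.imwrite('pics/end.png',np.hstack(a))
for n,f in (('t',t),('s',s)):
    print(n,'fin_face',proj(f,tc+Rl.apply([15,0,13])),'lens',proj(f,L[:3]),'plate',proj(f,tc+Rl.apply([-60,0,4])))
E
```

```text
t: 8.35
tcp_pos: [632.9, 139.2, 175.9]
ee_rot: [-0.675, 0.699, 0.066, 0.228]
wrist_force: [-0.7, 0.9, -0.9]
finger_gap: 48.5
[[-1.6, -0.6], [0.6, -0.6], [-0.5, -0.2], [1.4, -0.9], [-0.9, 0.1], [1.4, 0.4], [-0.2, 0.3], [-0.3, 1.5]]
dev from nominal [-0.026  0.019  0.009] cooler origin in tool [-2.2  3.   0.1] world [496.64730141  65.63596748 156.9922293 ]
left (array([0.02, 0.23, 0.14]), array([ 0.012,  0.005, -0.013])) [632.94140985 139.19766041 175.88185868]
t fin_face [[244.04596347 166.63338782]] lens [[249.67582802 132.21621273]] plate [[240.42002918 191.30246388]]
s fin_face [[311.54414302 184.90285633]] lens [[339.71630563 175.96408716]] plate [[292.30763982 193.28789224]]
```

View pics/end.png

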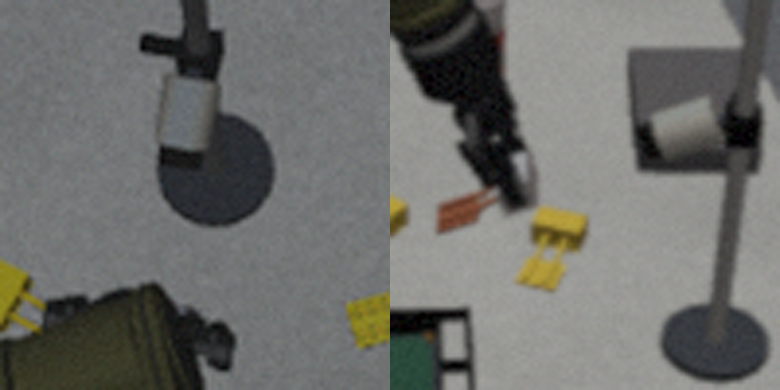

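The side view shows the fin face at px (312,185) against a predicted (311.5,184.9), and the plate at (294,195) against (292,193). The camera has not moved. I'll settle and hand in.

```bash

python3 -m crank '[{"fingers":-1,"travel":[0,0.1,0.1],"rot":[0,0,0]},{"fingers":-1,"travel":[0,0.1,0.1],"rot":[0,0,0]},{"fingers":-1,"travel":[0,0.1,0.1],"rot":[0,0,0]},{"fingers":-1,"travel":[0,0.1,0.1],"rot":[0,0,0]},{"fingers":-1,"travel":[0,0.1,0.1],"rot":[0,0,0]}]' 80
python3 - <<'E'
from pnp import *
tp,tR=tool(tc,off);print('left',go(tp,tR),np.abs(get_obs()['joint_velocities']).max(),get_obs()['finger_gap'])
f=grab_frame('wrist')
w0=pickle.load(open('w5.pkl','rb'))[0]['pixels'][232:310,215:345].astype(np.uint8);  # slip check in wrist view
m=cv2.matchTemplate(f['pixels'][200:340,180:380],w0,cv2.TM_CCOEFF_NORMED);print(cv2.minMaxLoc(m)[1],np.array(cv2.minMaxLoc(m)[3])+[180,200],'was [215 232]')
finish_job()
E
```

```text
t: 8.92
tcp_pos: [634.4, 140.7, 176.6]
ee_rot: [-0.675, 0.698, 0.067, 0.229]
wrist_force: [0.4, -0.5, -0.7]
finger_gap: 48.5
[[-1.6, -0.6], [0.6, -0.6], [-0.5, -0.2], [1.4, -0.9], [-0.9, 0.1], [1.4, 0.4], [-0.2, 0.3], [-0.3, 1.5]]
dev from nominal [-0.026  0.019  0.009] cooler origin in tool [-2.2  3.   0.1] world [496.64730141  65.63596748 156.9922293 ]
left (array([-0.11,  0.25, -0.05]), array([ 0.011,  0.005, -0.01 ])) 0.003261534276476481 48.490261773527735
0.8982794880867004 [215 232] was [215 232]
the job is handed in; nothing more can be done
```

The job is handed in at about 9 s with the cooler held in front of the inspection camera. No verdict was reported. I took the silver-and-copper cooler from the laptop bay, not one of the three yellow look-alikes, and gripped it across the fins at 80 N.

**Pose:** At the last reading the tool was about 3 mm and 0.02 rad from the computed target. That target rests on a lens pose fitted from three views, with an estimated error of about 2 mm and 0.03 rad.

**Independent check:** The side view put the fin face within 1 px and the plate within about 2 px of the prediction. The wrist view showed no slip in the gripper. Joint speeds were about 0.003 rad/s and the finger opening stayed at 48.5 mm.

**Undisturbed things:** The inspection camera looked unmoved in the last pictures. I did not re-measure the fan, screwdriver, multimeter or can, but the arm showed no contact with them.

**What disagreed:**
- The foot of the stand, used to check the lens direction, came out up to 10 mm apart between views. The column seen by the wrist camera supported the yaw I used.
- One edge reading in the top view was 2 px off the lens fit.
- During closing the tool rose to about 22 mm against a commanded 16 mm, with about 5 N of upward force. The fingertips probably brushed the laptop floor.

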